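# Start the toaster for one frozen slice

## Task

The slice of bread in the toaster is frozen: start it by gently pushing down, with the fingertips, the lever of the slot that holds it until it latches, then press that slot's oblong frozen-bread key fully in and let it spring back. The bagel half in the other slot stays up for later, so leave its lever and keys alone, and press neither of the round stop keys. Do not touch or lift the bread or the bagel, and leave the things round the toaster where they are.

Things in the scene. Friction and masses are not known exactly. Their poses are not given: they have to be found in the camera images.
- toaster: Two-slot steel toaster, fixed (all sizes in mm): 220 deep (x) x 230 wide (y) x 175 high. Origin: centre of its underside; x points from its front (levers, towards the robot) to its back, y left, z up. Two slots run front to back, centred at y +58 and -58, from x -45 to x +85. Each works alone: its lever is on the front, its two black keys on the flat top in front of the slot, at x -78.
- left_knob (a point): Centre of the top face of the left slot's lever knob: a rounded steel bar 36 wide (y) x 26 deep (x) x 12 high at the toaster's front, 24 in front of the front face (134 in front of the origin, y +58). 163 above the worktop when up, 127 when latched down. It moves with the lever.
- left_lever (a joint): Left lever with its bread carriage, slides straight down: 0 = up, 0.036 m = fully down at a hard stop. It takes about 4 to 8 N. Released before about 0.031 it springs back up; beyond, it drops the last bit and stays latched.
- left_frozen (a point): Centre of the top face of the left slot's frozen-bread key: the oblong key, 26 wide (y) x 13 deep (x), 20 to the left (+y) of the slot's centre line; top 182 above the worktop at rest (6 to 7 proud of the toaster's top). Moves with the key.
- left_frozen_key (a joint): Left oblong frozen-bread key, pressed straight down: 0 = at rest, 0.004 m = fully in; a spring of about 2 N at rest and 4.5 N fully in brings it back.
- left_stop (a point): Centre of the top face of the left slot's stop key: the small round key, 15 across, 20 to the right (-y) of the slot's centre line, 40 from the oblong key; same height. Leave alone.
- left_stop_key (a joint): Left round stop key, 0 = at rest, 0.004 m = fully in. Leave alone.
- right_knob (a point): Centre of the top face of the right slot's lever knob: a rounded steel bar 36 wide (y) x 26 deep (x) x 12 high at the toaster's front, 24 in front of the front face (134 in front of the origin, y -58). 163 above the worktop when up, 127 when latched down. It moves with the lever.
- right_lever (a joint): Right lever with its bread carriage, slides straight down: 0 = up, 0.036 m = fully down at a hard stop. It takes about 4 to 8 N. Released before about 0.031 it springs back up; beyond, it drops the last bit and stays latched.
- right_frozen (a point): Centre of the top face of the right slot's frozen-bread key: the oblong key, 26 wide (y) x 13 deep (x), 20 to the left (+y) of the slot's centre line; top 182 above the worktop at rest (6 to 7 proud of the toaster's top). Moves with the key.
- right_frozen_key (a joint): Right oblong frozen-bread key, pressed straight down: 0 = at rest, 0.004 m = fully in; a spring of about 2 N at rest and 4.5 N fully in brings it back.
- right_stop (a point): Centre of the top face of the right slot's stop key: the small round key, 15 across, 20 to the right (-y) of the slot's centre line, 40 from the oblong key; same height. Leave alone.
- right_stop_key (a joint): Right round stop key, 0 = at rest, 0.004 m = fully in. Leave alone.
- bread: Slice of tin-loaf bread with brown crust, squarish, 104 wide (x) x 16 thick (y) x 105 high, standing on edge on the carriage of one slot, lengthwise in it; which slot varies. Origin: centre of its underside. It shows 45 above the toaster's top when its lever is up and 9 when down.
- bagel: Half a bagel, a ring 100 across and 17 thick with a hole in the middle, standing on edge in the other slot, showing 32 above the toaster's top. Origin: its centre. Leave alone.
- plate: White plate, 170 across, 18 high, loose, to the left of the toaster. Origin: centre of its underside.
- egg_timer: Black and white kitchen timer, 59 across, 59 high, loose. Origin: centre of its underside.
- salt_shaker: Glass salt shaker, 44 across, 90 high, loose. Origin: centre of its underside.
- teaspoon: Steel teaspoon, 132 long, loose on the worktop. Origin: centre of its underside.

How it is judged:
On the way, in this order (a step that is already met when the one before it is completed fails the run):
1. the bread's lever is pushed down and latched, the frozen-bread key not yet pressed (((y of bread in the frame of toaster above 0 m and value of joint left_lever above 0.033 m and value of joint right_lever below 0.004 m and value of joint left_frozen_key below 0.0015 m) or (y of bread in the frame of toaster below 0 m and value of joint right_lever above 0.033 m and value of joint left_lever below 0.004 m and value of joint right_frozen_key below 0.0015 m))), for 0.2 s.
2. the frozen-bread key of the bread's slot is pressed in (((y of bread in the frame of toaster above 0 m and value of joint left_lever above 0.033 m and value of joint right_lever below 0.004 m and value of joint left_frozen_key above 0.003 m) or (y of bread in the frame of toaster below 0 m and value of joint right_lever above 0.033 m and value of joint left_lever below 0.004 m and value of joint right_frozen_key above 0.003 m))), for 0.05 s.
At the end, for the whole second after the job is handed in: The lever of the bread's slot is latched (over 33 mm of its 36 mm), the bread is down in its slot, upright and still; the other lever is up (under 4 mm), all four keys have sprung back (under 0.8 mm), the bagel is where it was (12 mm) and the things round the toaster have moved less than 15 mm (((y of bread in the frame of toaster above 0 m and value of joint left_lever above 0.033 m and value of joint right_lever below 0.004 m) or (y of bread in the frame of toaster below 0 m and value of joint right_lever above 0.033 m and value of joint left_lever below 0.004 m)) and value of joint each of left_frozen_key, left_stop_key, right_frozen_key, right_stop_key below 0.0008 m and z of bread in the frame of toaster below 0.085 m and angle between bread's own z axis and vertical below 0.12 rad and linear speed of each of bread, bagel below 0.02 m/s and distance of bagel from where it was at the start of the episode below 0.012 m and not (distance of any of plate, egg_timer, salt_shaker, teaspoon from where it was at the start of the episode above 0.015 m)); the robot touches nothing.
It fails at once if the bagel's lever or its frozen-bread key is pressed ((y of bread in the frame of toaster above 0 m and (value of joint right_lever above 0.006 m or value of joint right_frozen_key above 0.0015 m)) or (y of bread in the frame of toaster below 0 m and (value of joint left_lever above 0.006 m or value of joint left_frozen_key above 0.0015 m))).
It fails at once if a stop key is pressed (value of joint any of left_stop_key, right_stop_key above 0.0015 m).
It fails at once if the bread or the bagel is touched by the robot or lifted (contact force between any of the fingers, the arm and bread above 0.5 N or contact force between any of the fingers, the arm and bagel above 0.5 N or z of bread in the frame of toaster above 0.127 m or z of bagel in the frame of toaster above 0.169 m).
It fails at once if the toaster is pushed hard (over 80 N) (contact force between any of the fingers, the arm and toaster above 80 N).
It fails at once if a thing round the toaster is moved (distance of any of plate, egg_timer, salt_shaker, teaspoon from where it was at the start of the episode above 0.015 m).
It also fails if it takes over 38 s, if anything falls off the work surface, if the arm or the gripper's body presses on something with over 40 N, if the wrist force passes 120 N, or if a joint passes its speed limit or range.

## Robot

A 6-joint arm with a two-finger parallel gripper is mounted at the origin on a cart in front of the work surface, level with it; the furniture and walls round the work are solid. World frame = base frame: x ahead of the robot, y to its left, z up, the work surface at z = 0. Lengths are in m, angles in rad, forces in N, time in s.
With the tool pointing down it reaches from about 0.225 to 0.875 m from the base axis. Payload 3.4 kg.
Tool frame: the origin (TCP) lies on the centre line of the jaws, within the pads' length; the fingertips stand 22 mm ahead of it and the grasp point (between the pads) lies 3 mm ahead of it; z points along the fingers, y is the line along which they close (so a half turn about z gives the same grasp; the last joint's range is limited). The gripper opens to 85 mm and grips with 20 to 120 N. Pads are 22 mm wide; open, the fingers measure 114 mm over their backs; the gripper's body (76 mm by 85 mm) begins 54 mm behind the grasp point. The pads swing forward as they close: fully open they stand 13 mm farther back than shut.
Start: joints at [-1.265, 0.276, 1.505, -0, 1.361, -0.121], TCP at [0.238, -0.523, 0.253] pointing down, gripper open.
Joint ranges: [-2.89, 2.89], [-0.75, 2.08], [0.22, 2.7], [-1.18, 4.32], [0.11, 2.71], [-2.7, 2.7]. Speed limits (rad/s): [2.57, 2.57, 3.14, 3.14, 3.14, 3.14].

## Interface

Orientations are given as a unit quaternion [w, x, y, z].
In Python, from rig import manip gives the robot as it stands.
- The arm moves only by the tool shift_gripper, called as name(argument=value, ...), one argument or row to a line, values as JSON. Schema: {"type":"object","properties":{"increments":{"type":"object","properties":{"x":{"type":"array","items":{"type":"number"},"minItems":1,"maxItems":5},"y":{"type":"array","items":{"type":"number"},"minItems":1,"maxItems":5},"z":{"type":"array","items":{"type":"number"},"minItems":1,"maxItems":5},"twist":{"type":"array","items":{"type":"number"},"minItems":1,"maxItems":5}},"additionalProperties":false,"required":["x","y","z","twist"]},"finger_gap":{"type":"number"},"squeeze":{"type":"number"},"only":{"type":"string"},"quiet":{"type":"boolean"},"lines":{"type":"string"}},"required":["increments"],"additionalProperties":false}. increments is an object with one list for each field, all of the same length, 1 to 5, a row being the entries at one place: x, y, z (the shift in m), twist (a turn about the tool's z in rad); each row shifts and turns the commanded pose from where the row before left it, along the tool's axes as they then stand; what a row does not reach is not made up. A row lasts 1/12 s, in which the tool goes at most 0.0417 m and 0.125 rad, less where a joint would pass 70% of its speed; a pose out of reach is approached as far as the arm can. finger_gap is the finger opening in m, set as the call begins (left out keeps the last). The fingers move at their own pace and stop on an object; squeeze is the grip in N (left out, the last holds). Time passes only in rows, so rows that do not move let the fingers close. The tool returns the time, the measured TCP pose, the force, the opening and the grip force at its end. only (a regular expression) keeps the lines of the reply that match it, lines (a string "A,B") keeps lines A to B, and quiet returns only ok. Input that does not fit is refused with a message, and nothing moves.
- manip.get_state(): the state, without advancing time (a new reading comes with each control period).
- manip.get_image(name): name is "scene" or "side" or "wrist"; returns a dict with "img" (400x640x3 uint8, red, green, blue), "camera_matrix" (3x3 intrinsics, pixels), "k1" (the pictures are not rectified: a ray, as slopes to the right and down, at radius r is drawn at 1 + k1 r^2 times it, then the intrinsics apply), "T" (4x4, takes a point from camera to world coordinates); the wrist camera has in their place "hand_eye" (4x4, takes a point from camera to tool coordinates, whose origin is the TCP and whose axes are the flange's). Camera axes: x right, y down, z forward; pixel columns grow to the right and rows downward; lengths in m; the calibration is good to about 2 mm. A picture is of the moment at which its call begins: read the wrist's pose just before it. There is no depth.
- manip.sign_off(): hands the job in; it is judged then, once.
The state is a dict: "clock": time; "qpos": joint angles; "qd": joint speeds; "effort": joint torques, N m; "position": TCP position; "ee_rot": TCP orientation; "contact_force": force on the tool from outside, world axes, zero at the start; "moment": the same for the moment, N m; "width": finger opening in m; "gripper_force": force on a finger pad.
Only numpy, scipy, OpenCV 4.12 (cv2) and the standard library are available. Lean on these libraries where they do the work, as an engineer would, in place of code of your own. Each camera call takes 0.05 s, during which the arm holds its last target. There are 200 camera calls.

## Working session

There is one attempt and no reset: what is moved stays moved. The work goes in short steps, Python scripts to look and compute and a tool call to move; the robot and the scene stay as the last step left them, time stands still between calls to the robot, and variables do not carry over. Pictures are saved under pics/ and viewed, at most 10 in all, crops included, and the job is handed in when it is done.

```bash
mkdir -p pics; ls
```

Run:
```python
from rig import manip
import cv2,json,numpy as np
s=manip.get_state();print(s)
for n in("scene","side"):
    d=manip.get_image(n);cv2.imwrite(f"pics/{n}0.png",d["img"][:,:,::-1])
    np.savez(f"{n}0.npz",**{k:d[k] for k in("img","camera_matrix","k1","T")})
    print(n,d["camera_matrix"],d["k1"],np.round(d["T"],4))
```

```text
pics
rig.py
{'clock': 0.0, 'qpos': array([-1.26501739e+00,  2.76571632e-01,  1.50616862e+00, -1.53310642e-05,
        1.36070672e+00, -1.20975699e-01]), 'qd': array([-0.00096445,  0.00017604,  0.00163601, -0.00141565, -0.0009707 ,
       -0.00169128]), 'effort': array([-6.81153942e-04, -4.16771865e+01, -2.45807272e+01,  2.34024455e-04,
        1.10220682e-02, -1.18631743e-05]), 'position': array([ 0.23785124, -0.52293771,  0.25243887]), 'ee_rot': array([-9.22511624e-04,  9.77320543e-01,  2.11763304e-01, -9.30126092e-05]), 'contact_force': array([ 0.35333491,  0.47309379, -0.87302226]), 'moment': array([ 0.00480166, -0.00640003,  0.0006575 ]), 'gripper_force': 0.0, 'width': 0.08580389510179921}
scene [[494.26202727   0.         325.82750306]
 [  0.         494.26202727 200.22012908]
 [  0.           0.           1.        ]] -0.07481681434171315 [[-0.8395 -0.3646  0.4028 -0.012 ]
 [-0.5432  0.5518 -0.6328  0.9033]
 [ 0.0085 -0.7501 -0.6613  0.9899]
 [ 0.      0.      0.      1.    ]]
side [[396.15796847   0.         311.23470978]
 [  0.         396.15796847 200.41092524]
 [  0.           0.           1.        ]] -0.09968393204597392 [[-0.9947 -0.0568  0.0853  0.4379]
 [-0.0998  0.3507 -0.9312  0.8726]
 [ 0.023  -0.9348 -0.3545  0.4407]
 [ 0.      0.      0.      1.    ]]
```

View pics/scene0.png

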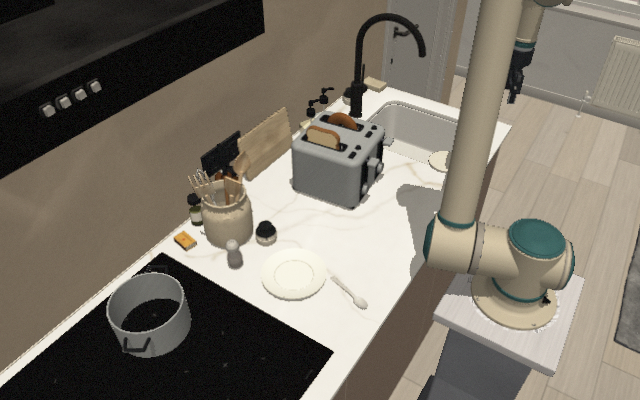

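View pics/side0.png

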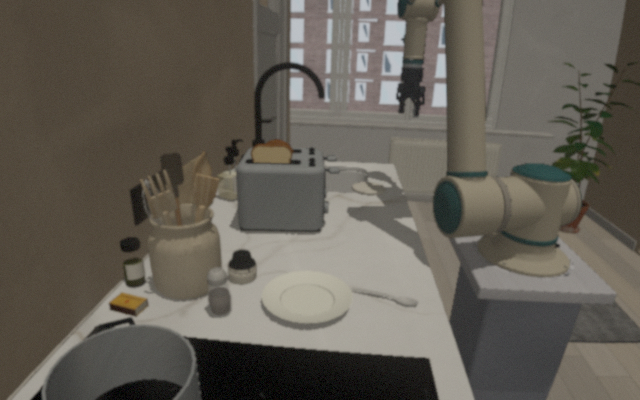

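The scene view shows the toaster around (338,160). The bread, at (323,137), is in the nearer slot, which is the left (+y) one. The bagel is behind it at (343,120), and the levers are near (375,165). I'll zoom in for keys and knobs.

Run:
```python
import cv2
a=cv2.imread("pics/scene0.png")[100:215,280:400]
cv2.imwrite("pics/crop.png",cv2.resize(a,None,fx=5,fy=5,interpolation=cv2.INTER_CUBIC))
```

```text
(no output)
```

View pics/crop.png

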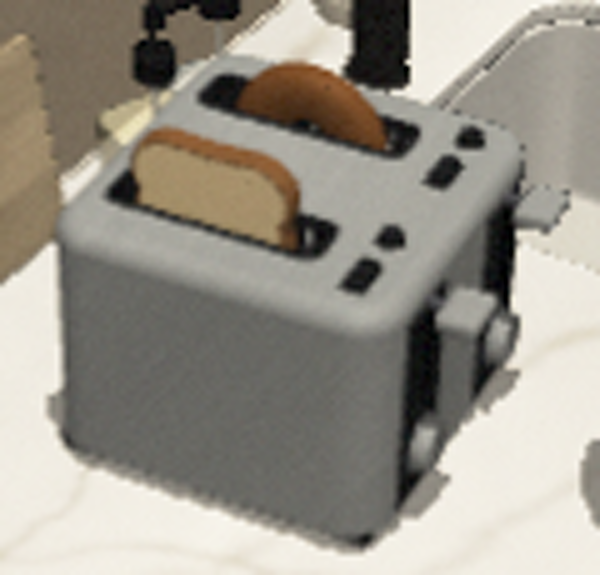

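The crop shows four dark keys: left oblong near (352,155), left round (358,147), right oblong (369,134), right round (374,127). The knob tops are at (373,162) and (389,141).

Create geo.py:
```python
import numpy as np,cv2
def ray(d,uv,T=None):
    K=d["camera_matrix"];k1=float(d["k1"]);T=d["T"] if T is None else T
    p=cv2.undistortPoints(np.array([[uv]],float),K,np.array([k1,0,0,0.]))[0,0]
    return T[:3,3],T[:3,:3]@np.array([p[0],p[1],1])
def onz(d,uv,z,T=None):
    o,r=ray(d,uv,T);return o+r*(z-o[2])/r[2]
```

Run:
```python
import numpy as np,cv2
from geo import *
d=np.load("scene0.npz");g=cv2.cvtColor(d["img"],cv2.COLOR_RGB2GRAY)
W=[]
for n,s in dict(lf=(352.4,155),ls=(358,147.4),rf=(368.6,134.2),rs=(374,127.2)).items():
    x,y=int(round(s[0])),int(round(s[1]))
    p=g[y-5:y+6,x-5:x+6].astype(float);w=np.clip(115-p,0,None)
    m=(w>0).astype(np.uint8);_,lab,_,_=cv2.connectedComponentsWithStats(m);w=w*(lab==lab[5,5])
    yy,xx=np.mgrid[y-5:y+6,x-5:x+6];c=((xx*w).sum()/w.sum(),(yy*w).sum()/w.sum())
    P=onz(d,c,.180);W.append(P);print(n,np.round(c,2),P.round(4),(w>0).sum())
# rigid fit of toaster in plane
L=np.array([[-.078,.078],[-.078,.038],[-.078,-.038],[-.078,-.078]]);W=np.array(W)[:,:2]
H=(L-L.mean(0)).T@(W-W.mean(0));yaw=np.arctan2(H[0,1]-H[1,0],H[0,0]+H[1,1])
R=np.array([[np.cos(yaw),-np.sin(yaw)],[np.sin(yaw),np.cos(yaw)]]);t=W.mean(0)-R@L.mean(0)
print("yaw",yaw,"t",t,"res",((L@R.T+t)-W).round(4).tolist())
print("left knob pred",R@[-.134,.058]+t,"seen",onz(d,(373,161.6),.163)[:2]);print("right knob pred",R@[-.134,-.058]+t,"seen",onz(d,(389,140.6),.163)[:2])
```

```text
lf [351.97 154.8 ] [ 0.5242 -0.0714  0.18  ] 45
ls [357.78 147.18] [ 0.5291 -0.1119  0.18  ] 25
rf [368.47 134.04] [ 0.5364 -0.187   0.18  ] 39
rs [373.68 127.33] [ 0.5409 -0.2271  0.18  ] 26
yaw 0.1048270119093981 t [ 0.61022819 -0.14120401] res [[0.0003, -0.0003], [-0.0004, 0.0004], [0.0003, -0.0002], [-0.0001, 0.0002]]
left knob pred [ 0.47089492 -0.0975435 ] seen [ 0.47039975 -0.09682233]
right knob pred [ 0.48303259 -0.21290674] seen [ 0.48065568 -0.21339308]
```

Bread is in the left slot. The toaster's pose fit is good to under 1 mm (yaw 0.105), and the knob check agrees. I'll shut the fingers and align the tool with the toaster, turning +0.322 about tool z.

Create go.py:
```python
# go.py toaster_x toaster_y tip_z : offset in tool axes to reach it
import sys,numpy as np
from scipy.spatial.transform import Rotation as Ro
from rig import manip
s=manip.get_state();q=s["ee_rot"];R=Ro.from_quat([*q[1:],q[0]]).as_matrix()
yaw=.1048;t=np.array([.6102,-.1412]);a=[float(v) for v in sys.argv[1:]]
c,sn=np.cos(yaw),np.sin(yaw);xy=np.array([[c,-sn],[sn,c]])@a[:2]+t
g=np.array([*xy,a[2]+.022])
print("d",(R.T@(g-s["position"])).round(4),"toolx yaw",np.arctan2(R[1,0],R[0,0]).round(4),"z",R[:,2].round(4),"w",s["width"],"F",s["contact_force"].round(2),"t",s["clock"])
```

```text
(no output)
```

shift_gripper(
  increments={"x":[0,0,0,0,0],"y":[0,0,0,0,0],"z":[0,0,0,0,0],"twist":[0.107,0.107,0.108,0,0]},
  finger_gap=0,
  squeeze=20,
)

```text
clock: 0.52
position: [0.238, -0.5232, 0.2529]
ee_rot: [-0.0, 0.999, 0.054, -0.0]
contact_force: [-0.3, 1.0, 1.3]
width: 0.0256
gripper_force: 0.0
```

```bash
python3 go.py -0.137 0.058 0.200; python3 -c "
from rig import manip
print(manip.get_image('wrist')['hand_eye'].round(3))"
```

```text
d [ 0.2742 -0.3982  0.0312] toolx yaw 0.1075 z [-2.e-04  8.e-04 -1.e+00] w 0.025578518502763974 F [-0.34  1.    1.3 ] t 0.5167
[[-0.001 -0.948 -0.318  0.081]
 [ 1.    -0.    -0.001 -0.   ]
 [ 0.001 -0.318  0.948 -0.121]
 [ 0.     0.     0.     1.   ]]
```

shift_gripper(
  increments={"x":[0.022,0.022,0.022,0.022,0.022],"y":[-0.033,-0.033,-0.033,-0.033,-0.033],"z":[0,0,0,0,0],"twist":[0,0,0,0,0]},
  quiet=true,
)

```text
ok
```

shift_gripper(
  increments={"x":[0.022,0.022,0.022,0.022,0.022],"y":[-0.033,-0.033,-0.033,-0.033,-0.033],"z":[0,0,0,0,0],"twist":[0,0,0,0,0]},
  quiet=true,
)

```text
ok
```

shift_gripper(
  increments={"x":[0.022,0.022,0,0,0],"y":[-0.033,-0.033,0,0,0],"z":[0,0,0,0,0],"twist":[0,0,0,0,0]},
)

```text
clock: 1.82
position: [0.4589, -0.1021, 0.2532]
ee_rot: [0.0, 0.999, 0.053, -0.0]
contact_force: [-0.8, -0.4, 0.2]
width: 0.0
gripper_force: 0.0
```

```bash
python3 go.py -0.137 0.058 0.180
```

```text
d [ 0.0094 -0.0033  0.0512] toolx yaw 0.107 z [-7.e-04 -8.e-04 -1.e+00] w 1.564204726153978e-05 F [-0.78 -0.36  0.15] t 1.8167
```

shift_gripper(
  increments={"x":[0.009,0,0,0,0],"y":[-0.003,0,0,0,0],"z":[0.02,0.015,0.015,0,0],"twist":[0,0,0,0,0]},
)

```text
clock: 2.23
position: [0.4668, -0.0994, 0.2029]
ee_rot: [-0.0, 0.999, 0.051, -0.001]
contact_force: [0.4, -0.6, -0.0]
width: 0.0
gripper_force: 0.0
```

```bash
python3 go.py -0.137 0.058 0.163
```

Run:
```python
from rig import manip
import cv2
d=manip.get_image("wrist");cv2.imwrite("pics/w1.png",d["img"][:,:,::-1])
```

```text
d [ 0.0012 -0.0014  0.0179] toolx yaw 0.1028 z [-2.e-03  2.e-04 -1.e+00] w 3.183644213629912e-05 F [ 0.39 -0.58 -0.03] t 2.2333
```

View pics/w1.png

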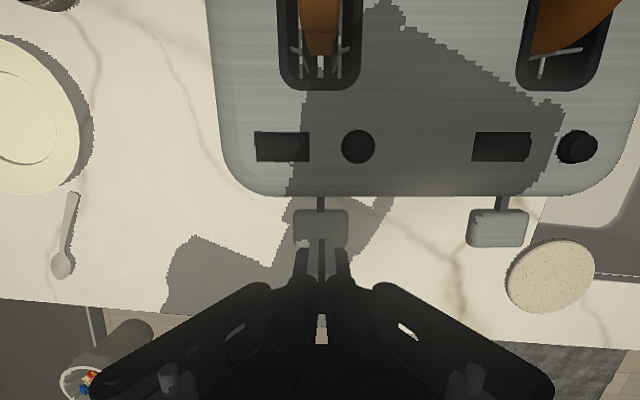

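The wrist view shows the shut tips lined up over the left knob at (321,228), with the keys clear ahead at y≈147. Pushing down gently.

shift_gripper(
  increments={"x":[0.001,0,0,0,0],"y":[-0.001,0,0,0,0],"z":[0.008,0.006,0.005,0.005,0.005],"twist":[0,0,0,0,0]},
)

```text
clock: 2.7
position: [0.4688, -0.0972, 0.1745]
ee_rot: [0.0, 0.999, 0.053, 0.0]
contact_force: [-2.0, -0.3, 6.3]
width: -0.0002
gripper_force: 3.2
```

shift_gripper(
  increments={"x":[0,0,0,0,0],"y":[0,0,0,0,0],"z":[0.005,0.005,0.004,0.004,0],"twist":[0,0,0,0,0]},
)

```text
clock: 3.12
position: [0.4681, -0.0966, 0.1552]
ee_rot: [-0.0, 0.999, 0.052, -0.001]
contact_force: [-0.2, 1.0, -0.2]
width: -0.0
gripper_force: 0.0
```

```bash
python3 go.py -0.137 0.058 0.127
```

```text
d [-0.0004  0.0012  0.0062] toolx yaw 0.1048 z [-1.6e-03  9.0e-04 -1.0e+00] w -1.3912831279248489e-05 F [-0.24  1.04 -0.23] t 3.1167
```

The force has vanished near 30 mm of travel, so it may have latched. I'll go down a little more to make sure.

shift_gripper(
  increments={"x":[0,0,0,0,0],"y":[0,0,0,0,0],"z":[0.003,0.002,0.001,0,0],"twist":[0,0,0,0,0]},
)

```text
clock: 3.53
position: [0.4687, -0.097, 0.1502]
ee_rot: [-0.0, 0.999, 0.052, -0.0]
contact_force: [0.3, 1.0, 0.5]
width: -0.0001
gripper_force: 0.0
```

```bash
python3 go.py -0.137 0.058 0.127
```

```text
d [-0.0009  0.0008  0.0012] toolx yaw 0.1048 z [-1.e-04  0.e+00 -1.e+00] w -5.6496520411107554e-05 F [0.33 0.98 0.51] t 3.5333
```

shift_gripper(
  increments={"x":[0,0,0,0,0],"y":[0,0,0,0,0],"z":[-0.015,-0.02,-0.02,-0.02,-0.005],"twist":[0,0,0,0,0]},
)

```text
clock: 3.95
position: [0.4705, -0.0976, 0.2335]
ee_rot: [0.001, 0.999, 0.052, 0.003]
contact_force: [0.4, -0.8, -0.4]
width: -0.0002
gripper_force: 0.0
```

shift_gripper(
  increments={"x":[0,0,0],"y":[0,0,0],"z":[0,0,0],"twist":[0,0,0]},
)

```text
clock: 4.2
position: [0.4679, -0.0967, 0.229]
ee_rot: [-0.0, 0.999, 0.052, -0.001]
contact_force: [-0.1, 0.7, -0.3]
width: 0.0
gripper_force: 0.0
```

```bash
python3 go.py -0.078 0.078 0.195
```

Run:
```python
from rig import manip
import cv2
d=manip.get_image("scene");cv2.imwrite("pics/crop2.png",cv2.resize(d["img"][100:215,280:400,::-1],None,fx=5,fy=5,interpolation=cv2.INTER_CUBIC))
```

```text
d [ 0.0589 -0.0188  0.0119] toolx yaw 0.1048 z [-2.3e-03  8.0e-04 -1.0e+00] w 1.8775218379069743e-05 F [-0.06  0.72 -0.29] t 4.2
```

View pics/crop2.png

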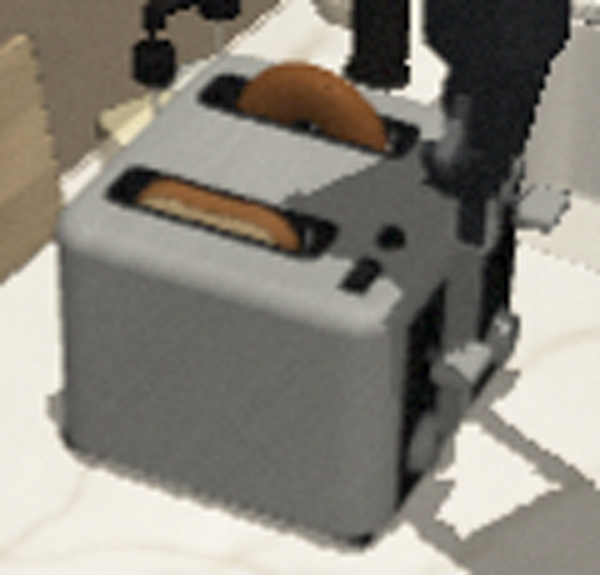

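The bread is down (top at crop (220,210)), its knob is low at (465,365) and the right knob is still up, so the lever is latched. Now over the oblong key.

shift_gripper(
  increments={"x":[0.02,0.02,0.019,0,0],"y":[-0.006,-0.006,-0.006,0,0],"z":[0,0,0,0,0],"twist":[0,0,0,0,0]},
)

```text
clock: 4.67
position: [0.5252, -0.0726, 0.2288]
ee_rot: [-0.0, 0.999, 0.053, -0.002]
contact_force: [-0.6, -0.2, 0.2]
width: 0.0
gripper_force: 0.0
```

shift_gripper(
  increments={"x":[0,0,0],"y":[0,0,0],"z":[0.004,0,0],"twist":[0,0,0]},
  quiet=true,
)

```text
ok
```

```bash
python3 go.py -0.078 0.078 0.182
```

Run:
```python
from rig import manip
import cv2
d=manip.get_image("wrist");cv2.imwrite("pics/w2.png",d["img"][:,:,::-1])
```

```text
d [ 0.0004 -0.0012  0.0217] toolx yaw 0.1043 z [-1.7e-03  2.0e-04 -1.0e+00] w 0.0002597303173263649 F [-0.31  0.49  0.6 ] t 4.9167
```

View pics/w2.png

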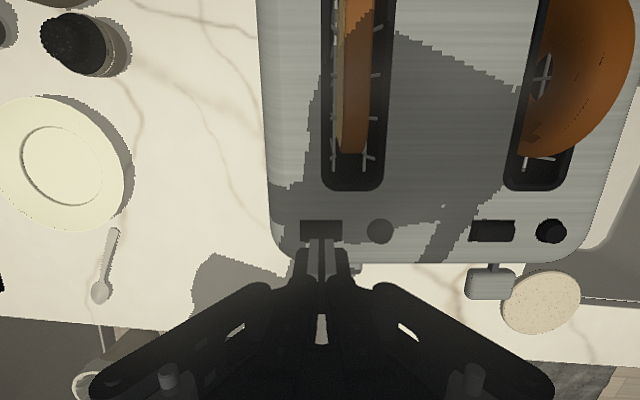

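The tips are lined up on the left oblong key at (321,231), with the round key at (380,231) clear. Pressing in small steps.

shift_gripper(
  increments={"x":[0,0,0,0,0],"y":[-0.001,0,0,0,0],"z":[0.007,0.007,0.005,0,0],"twist":[0,0,0,0,0]},
)

```text
clock: 5.38
position: [0.525, -0.0719, 0.2067]
ee_rot: [-0.0, 0.999, 0.052, -0.001]
contact_force: [0.3, -0.0, 0.2]
width: -0.0001
gripper_force: 0.0
```

shift_gripper(
  increments={"x":[0,0,0,0,0],"y":[0,0,0,0,0],"z":[0.002,0.002,0.001,0.001,0],"twist":[0,0,0,0,0]},
)

```text
clock: 5.8
position: [0.5257, -0.072, 0.2016]
ee_rot: [0.0, 0.999, 0.052, 0.001]
contact_force: [-0.6, 0.4, 3.2]
width: -0.0001
gripper_force: 1.4
```

```bash
python3 go.py -0.078 0.078 0.178
```

```text
d [-0.0012 -0.0003  0.0016] toolx yaw 0.1048 z [ 1.e-03 -4.e-04 -1.e+00] w -0.00010694404388701868 F [-0.55  0.38  3.18] t 5.8
```

shift_gripper(
  increments={"x":[0,0,0,0],"y":[0,0,0,0],"z":[0.001,0.001,0,0],"twist":[0,0,0,0]},
)

```text
clock: 6.13
position: [0.5257, -0.072, 0.2]
ee_rot: [0.0, 0.999, 0.052, 0.001]
contact_force: [-0.9, -0.5, 6.2]
width: -0.0
gripper_force: 3.0
```

shift_gripper(
  increments={"x":[0,0,0,0,0],"y":[0,0,0,0,0],"z":[0.0005,0.0005,0,0,0],"twist":[0,0,0,0,0]},
)

```text
clock: 6.55
position: [0.5257, -0.072, 0.1999]
ee_rot: [0.0, 0.999, 0.052, 0.001]
contact_force: [-2.1, 0.3, 10.9]
width: 0.0001
gripper_force: 5.4
```

The height has stopped at 0.200 with the force rising to 11 N, so the key is on its stop. Now I'll retreat up, then back from the toaster.

shift_gripper(
  increments={"x":[0,0,0,0,0],"y":[0,0,0,0,0],"z":[-0.005,-0.02,-0.03,-0.03,0],"twist":[0,0,0,0,0]},
  quiet=true,
)

```text
ok
```

shift_gripper(
  increments={"x":[-0.03,-0.03,-0.03,0,0],"y":[0.02,0.02,0.02,0,0],"z":[0,0,0,0,0],"twist":[0,0,0,0,0]},
)

```text
clock: 7.38
position: [0.4408, -0.1416, 0.2829]
ee_rot: [-0.0, 0.999, 0.051, -0.0]
contact_force: [0.4, 0.2, -0.5]
width: -0.0001
gripper_force: 0.0
```

Run:
```python
from rig import manip
import cv2
d=manip.get_image("scene");cv2.imwrite("pics/s3.png",cv2.resize(d["img"][100:315,200:400,::-1],None,fx=2.7,fy=2.7,interpolation=cv2.INTER_CUBIC))
```

```text
(no output)
```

View pics/s3.png

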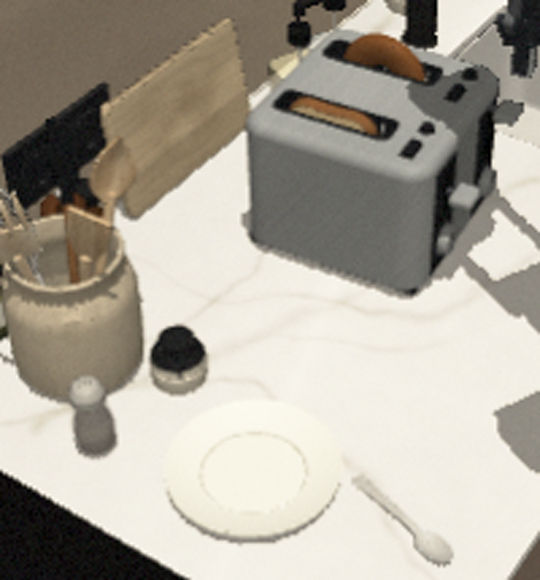

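The bread is down with the left knob low at (462,197), the right knob is up at (508,108), the keys look at rest, and nothing around the toaster has moved. Handing in.

```bash
python3 -c "
from rig import manip
print(manip.sign_off())"
```

```text
the job is handed in; nothing more can be done
None
```

The job is handed in with no verdict returned: the bread's (left) lever is latched down, its frozen-bread key was pressed to its stop and released, and the last picture showed the bagel's lever up and nothing round the toaster moved.

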